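Close a two-part plaster press mould and hold it shut

ROBOT

A 6-joint arm with a two-finger parallel gripper is mounted at the origin on a cart in front of the work surface, level with it; the furniture and walls round the work are solid. World frame = base frame: x ahead of the robot, y to its left, z up, the work surface at z = 0. Lengths are in m, angles in rad, forces in N, time in s.
With the tool pointing down it reaches from about 0.375 to 0.9 m from the base axis. Payload 3.1 kg.
Tool frame: the origin (TCP) lies where the fingers leave the gripper's body, on its centre line; the fingertips stand manip.tip_reach ahead of it and the grasp point (between the pads) lies 54 mm ahead of it (manip.tip_reach is the distance from the TCP to the fingertips, in m); z points along the fingers, y is the direction in which the jaws open and shut (so a half turn about z gives the same grasp; the last joint's range is limited). The gripper opens to 85 mm and grips with 20 to 120 N. Pads are 22 mm wide; open, the fingers measure 114 mm over their backs; the gripper's body (76 mm by 85 mm) begins 54 mm behind the grasp point. The pads swing forward as they close: fully open they stand 13 mm farther back than shut.
Start: joints at [-1.49, 0.527, 1.433, -0, 1.181, -0.178], TCP at [0.161, -0.604, 0.304] pointing down, gripper open.
Joint ranges: [-3.08, 3.08], [-0.75, 2.2], [0.22, 2.44], [-1.43, 4.57], [0, 2.65], [-2.85, 2.85]. Speed limits (rad/s): [2.79, 2.79, 3.14, 3.14, 3.14, 3.14].

INTERFACE

Orientations are given as a unit quaternion [x, y, z, w].
In Python, from station import manip, cams, order gives the robot as it stands. The module is installed in compiled form; this text tells all that it offers.
- The arm moves only by the tool drive_tool, never from a script. Its arguments are lists of equal length, an entry for each row: "linear": the shift along the tool's x, y, z in mm, a list of three; "rot": the turn, a rotation vector about the tool's x, y, z in degrees, a list of three; "hand": the finger opening in mm, from 0 to 85.4. A call has 1 to 20 rows; each row shifts and turns the pose as measured when the row begins, along the tool's axes as they then stand; what a row does not reach is not made up. A row lasts 1/12 s, in which the tool goes at most 41.7 mm and 7.16 degrees, less where a joint would pass 70% of its speed; a pose out of reach is approached as far as the arm can. A call with a gripper value outside its range is refused whole. The fingers move at their own pace and stop on an object; "force" is the grip in N (left out, the last holds). Time passes only in rows, so rows that do not move let the fingers close. It gives the time, the measured TCP pose, the force and the opening at its end, in the units of the state.
- manip.sense(): the state, without advancing time (a new reading comes with each control period).
- cams.snapshot(name): name is "scene" or "top"; returns the picture (400x640x3 uint8, red, green, blue); there is no depth.
- cams.camera_model(name): a dict with "vfov" (degrees; the focal length in pixels is half the picture's height over the tangent of half this angle, whatever the lens; pixels are square), "cx", "cy" (the principal point, pixels), "k1" (the pictures are not rectified: a ray, as slopes to the right and down, at radius r is drawn at 1 + k1 r^2 times it, then the intrinsics apply), "rvec" (rotation vector, rad) and "tvec" (3), from world to camera coordinates, as OpenCV has them. Camera axes: x right, y down, z forward; pixel columns grow to the right and rows downward; lengths in m; the calibration is good to about 2 mm. A picture is of the moment at which its call begins. camera_model takes no time and is no camera call.
- order.sign_off(): hands the job in, once; it reports no verdict.
Trained networks look in the newest picture that a camera, given by its name, has taken for a name from the list of things; names that differ only in an ending like _2 or _b are one class to them, and where a whole thing is asked for, a point or a joint stands for the part that bears it (a point fixed in the world has none). Each returns a list of dicts, best first, with "score" (0 to 1); they miss things now and then, are a little off and sometimes report something else, mostly with a low value. They report only what shows in the picture. A call takes as long as a camera call.
- cams.regions_of(label, camera): "pixels" (400x640 bool, what is visible of it) and "rect" ([left, top, right, bottom] in pixels, round what is visible of it).
- cams.spot_point(label, camera): "at" ([column, row] in pixels: a listed point, or the origin of a listed thing).
The state is a dict: "t": time; "q": joint angles; "qd": joint speeds; "tau": joint torques, N m; "tcp_pos": TCP position; "tool_rot": TCP orientation; "force": force on the tool from outside, world axes, zero at the start; "ft_torque": the same for the moment, N m; "finger_gap": opening from 0.0 (shut) to 1.0 (fully open).
Only numpy, scipy, OpenCV 4.12 (cv2) and the standard library are available. Lean on these libraries where they do the work, as an engineer would, in place of code of your own. Each camera call takes 0.05 s, during which the arm holds its last target. There are 200 camera calls.

TASK

Get the press mould ready and close it: first push the steel ejector disc in the screwed-down lower half all the way down to its stop, then take the loose upper half by its wooden grip bar, fit it over the two brass dowels and bring it fully home on the lower half. Keep pressing it down with a steady push of about 15 newtons and finish while still holding the two halves pressed together; do not let go. Leave the tumbler, the clay stamp and the cup where they stand.

Things in the scene. Friction and masses are not known exactly. Their poses are not given: they have to be found in the camera images.
- lower_half: Lower mould half, fixed to the table: white plaster block 100 (x) x 150 (y) x 30 mm on a plywood board 130 x 170 x 12 mm. Origin: centre of the board's underside, z up; flat plaster face 42 mm above it. Two brass dowels, 9 mm thick, at x = 0, y = +52 and -52 mm rise 16 mm above the face, the top 6 mm tapering to a nose 3 mm across. Steel ejector disc in the middle.
- lower_face (a point): Centre of the lower half's flat plaster face, 42 mm above the table; axes as those of the lower half. The upper half's origin comes to this point when the mould is closed.
- ejector_top (a point): Centre of the top of the steel ejector disc (38 mm in diameter), on the middle of the lower half. It starts 9 to 12 mm above the plaster face; fully down, at its solid stop, it is 2 mm above the face.
- ejector (a joint): Travel of the ejector disc in m, growing as it is pushed straight down: 0 is fully raised (12 mm above the face), 0.010 is fully down at its solid stop (2 mm above the face). Starts between 0 and 0.003. It slides stiffly (about 4 N of friction, no spring) and stays where it is pushed.
- upper_half: Loose upper half, about 0.45 kg, right way up on the table: white plaster slab 100 (x) x 150 (y) x 24 mm, wooden grip bar on top. Origin: centre of its flat underside, z up. Two 11 mm holes go right through at x = 0, y = +52 and -52 mm (rims chamfered); a cavity 56 mm wide, 10 mm deep opens to the underside. Fits either way round (half turn makes no difference).
- grip_bar (a point): Middle of the wooden grip bar on the upper half, 49 mm above its underside. The bar is 26 mm wide (x of the upper half), 64 mm long (y) and reaches from 24 to 62 mm above the underside: pinch it across its 26 mm width from above.
- green_tumbler: Pale green ceramic tumbler, 65 mm in diameter, 84 mm high, standing on the table; origin at the centre of its foot. To be left alone.
- clay_stamp: Small pink clay stamp, 23 mm in diameter, 50 mm high, standing on the table; origin at the centre of its foot. To be left alone.
- bisque_cup: Pinkish unglazed cup, 68 mm in diameter, 62 mm high, standing on the table; origin at the centre of its foot. To be left alone.

How it is judged:
By the outcome, as a careful person would: the job done as asked, in the order asked, and still so for the second after the job is handed in, while the arm keeps its last pose, push and grip.
It also fails if it takes over 45 s, if anything falls off the work surface, if the arm or the gripper's body presses on something with over 40 N, if the wrist force passes 120 N, or if a joint passes its speed limit or range.

## Working session

There is one attempt and no reset: what is moved stays moved. The work goes in short steps, Python scripts to look and compute and a tool call to move; the robot and the scene stay as the last step left them, time stands still between calls to the robot, and variables do not carry over. Pictures are saved under pics/ and viewed, about 8 in all and at most 12, crops included, and the job is handed in when it is done.

Besides the shell and the picture viewer there is one more tool, called by a JSON object that holds its "api" and its "payload", one argument or row to a line. drive_tool: Moves the arm, as the interface text tells. Its arguments: {"type":"object","properties":{"linear":{"type":"array","items":{"type":"array","items":{"type":"number"}}},"rot":{"type":"array","items":{"type":"array","items":{"type":"number"}}},"hand":{"type":"array","items":{"type":"number"}},"force":{"type":"number"}},"required":["linear","rot","hand"]}

```bash
mkdir -p pics
cat > h.py <<'E'
import numpy as np, cv2
from scipy.spatial.transform import Rotation as R
from station import manip, cams, order
def cam(n):
    m=cams.camera_model(n); f=200/np.tan(np.radians(m['vfov'])/2)
    return m,f,R.from_rotvec(np.ravel(m['rvec'])).as_matrix(),np.ravel(m['tvec'])
def ray(n,px):
    m,f,Rm,t=cam(n); K=np.array([[f,0,m['cx']],[0,f,m['cy']],[0,0,1]])
    u=cv2.undistortPoints(np.array([[px]],float),K,np.array([m['k1'],0,0,0,0.]))[0,0]
    return -Rm.T@t, Rm.T@np.array([u[0],u[1],1])
def at_z(n,px,z):
    o,d=ray(n,px); return o+d*(z-o[2])/d[2]
def proj(n,P):
    m,f,Rm,t=cam(n); K=np.array([[f,0,m['cx']],[0,f,m['cy']],[0,0,1]])
    return cv2.projectPoints(np.atleast_2d(P).astype(float),np.array(m['rvec'],float).ravel(),t.astype(float),K,np.array([m['k1'],0,0,0,0.]))[0][:,0]
def tri(a,b):
    (o1,d1),(o2,d2)=ray('scene',a),ray('top',b)
    s=np.linalg.lstsq(np.c_[d1,-d2],o2-o1,rcond=None)[0]
    p,q=o1+d1*s[0],o2+d2*s[1]; return (p+q)/2,np.linalg.norm(p-q)
def toolmove(target_pos):
    s=manip.sense(); return R.from_quat(s['tool_rot']).inv().apply(np.array(target_pos)-s['tcp_pos'])*1000
E
python3 - <<'E'
from h import *
np.set_printoptions(precision=4,suppress=True)
s=manip.sense(); print(s,manip.tip_reach)
ims=[]
for n in ['scene','top']:
    im=cams.snapshot(n); cv2.imwrite(f'pics/{n}0.png',im[...,::-1]); 
    o,d=ray(n,[320,200]); print(n,o,d)
    for l in ['lower_face','ejector_top','grip_bar','upper_half','lower_half','green_tumbler','clay_stamp','bisque_cup']:
        r=cams.spot_point(l,n)[:2]
        print(n,l,[(np.round(x['at'],1),round(x['score'],2)) for x in r])
        z={'lower_face':.042,'ejector_top':.052,'grip_bar':.049}.get(l,0)
        if r: print('   ',at_z(n,r[0]['at'],z))
E
```

```text
{'t': 0.0, 'q': array([-1.4895,  0.5285,  1.4339,  0.    ,  1.1814, -0.1785]), 'qd': array([ 0.0002, -0.0005,  0.002 , -0.001 , -0.0016, -0.0005]), 'tau': array([ -0.0016, -44.2357, -17.8027,  -0.0002,   0.0082,   0.    ]), 'tcp_pos': array([ 0.1605, -0.6034,  0.3029]), 'tool_rot': array([ 0.9916,  0.1295,  0.0001, -0.0011]), 'force': array([ 0.3003, -0.9311,  0.087 ]), 'ft_torque': array([ 0.0058, -0.0318,  0.0226]), 'finger_gap': 1.0006675251321204} 0.0726
scene [-0.0661  0.8918  0.7634] [ 0.4735 -0.693  -0.5442]
scene lower_face [(array([305.7, 225.7]), 0.65)]
    [0.5149 0.1235 0.042 ]
scene ejector_top [(array([304.4, 224.1]), 0.48)]
    [0.5152 0.1296 0.052 ]
scene grip_bar [(array([341.6, 183.3]), 0.69)]
    [ 0.5527 -0.158   0.049 ]
scene upper_half [(array([343.8, 196.3]), 0.96)]
    [ 0.5376 -0.1516  0.    ]
scene lower_half [(array([307.1, 232. ]), 0.58)]
    [0.5245 0.1042 0.    ]
scene green_tumbler [(array([276.8, 292. ]), 0.97)]
    [0.4381 0.3648 0.    ]
scene clay_stamp [(array([393.4, 179.9]), 0.46)]
    [ 0.4352 -0.368   0.    ]
scene bisque_cup [(array([277., 198.]), 0.68)]
    [ 0.7413 -0.0019  0.    ]
top [0.4207 0.0052 1.3812] [ 0.0926  0.0228 -0.9955]
top lower_face [(array([292.2, 209.2]), 0.94), (array([218.3, 237.9]), 0.25)]
    [0.5196 0.1198 0.042 ]
top ejector_top [(array([289.5, 210.8]), 0.71)]
    [0.5143 0.127  0.052 ]
top grip_bar [(array([381.5, 193.4]), 0.86), (array([290.2, 211.1]), 0.36)]
    [ 0.5601 -0.1478  0.049 ]
top upper_half [(array([382.1, 199.8]), 0.95), (array([327.8, 142.8]), 0.56)]
    [ 0.5453 -0.1546  0.    ]
top lower_half [(array([289.4, 211.1]), 0.87)]
    [0.5171 0.1321 0.    ]
top green_tumbler [(array([218.9, 234.4]), 0.77)]
    [0.4496 0.3523 0.    ]
top clay_stamp [(array([448.5, 231.6]), 0.62)]
    [ 0.4424 -0.3556  0.    ]
top bisque_cup [(array([328. , 143.6]), 0.76)]
    [0.726  0.0081 0.    ]
```

Run:
```python
import cv2
a=cv2.imread('pics/top0.png')[125:275,230:430]; b=cv2.imread('pics/scene0.png')[140:290,230:430]
cv2.imwrite('pics/a.png',cv2.resize(a,None,fx=4,fy=4,interpolation=2)); cv2.imwrite('pics/b.png',cv2.resize(b,None,fx=4,fy=4,interpolation=2))
```

```text
(no output)
```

View pics/a.png

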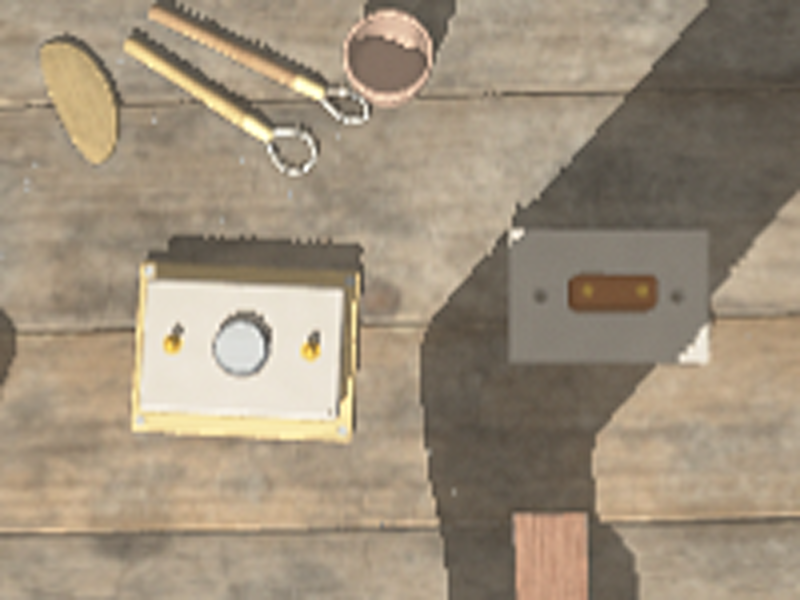

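View pics/b.png

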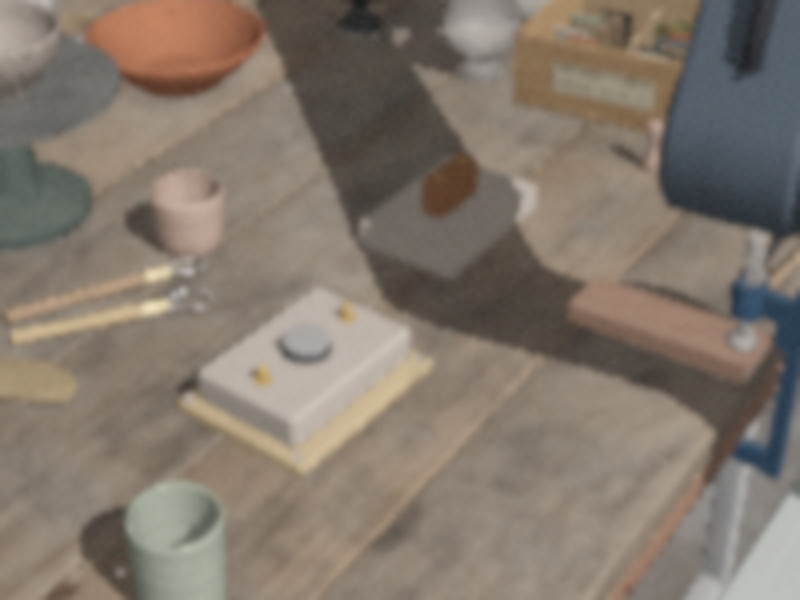

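Top view crop: the lower half is at about (247,348) with dowels at (173,343) and (311,347). The upper half is at (610,296), with its bar at (612,293) and holes at (540,296) and (677,296). The scene view confirms both lie clear of other things. Next I fit x, y and yaw to these marks in both views.

```bash
cat > fit.py <<'E'
from h import *
from scipy.optimize import least_squares
np.set_printoptions(precision=4,suppress=True)
T=lambda c:(np.array(c)-1.5)/4+[230,125]
S=lambda c:(np.array(c)-1.5)/4+[230,140]
low=[('top',T([150,280]),(.05,.075,.042)),('top',T([343,292]),(.05,-.075,.042)),('top',T([338,415]),(-.05,-.075,.042)),('top',T([141,405]),(-.05,.075,.042)),
('top',T([173,345]),(0,.052,.053)),('top',T([311,349]),(0,-.052,.053)),('scene',S([262,373]),(0,.052,.050)),('scene',S([347,312]),(0,-.052,.050)),
('scene',S([320,288]),(.05,-.075,.042)),('scene',S([410,332]),(-.05,-.075,.042)),('scene',S([291,440]),(-.05,.075,.042)),('scene',S([200,375]),(.05,.075,.042))]
up=[('top',T([509,229]),(.05,.075,.024)),('top',T([709,229]),(.05,-.075,.024)),('top',T([710,363]),(-.05,-.075,.024)),('top',T([508,363]),(-.05,.075,.024)),
('top',T([540,296]),(0,.052,.024)),('top',T([677,296]),(0,-.052,.024)),('top',T([587,291]),(0,.020,.062)),('top',T([643,291]),(0,-.020,.062)),('scene',S([360,222]),(.05,.075,.024))]
def go(o,g):
    def f(p,full=0):
        c,s=np.cos(p[2]),np.sin(p[2])
        return np.array([proj(n,[p[0]+c*q[0]-s*q[1],p[1]+s*q[0]+c*q[1],q[2]])[0]-a for n,a,q in o])
    r=least_squares(lambda p:f(p).ravel(),g,loss='soft_l1'); print(r.x[:2],np.degrees(r.x[2])); print(f(r.x).round(1).tolist()); return r.x
l=go(low,[.515,.125,0]); u=go(up,[.555,-.15,0])
go([x for x in low if x[0]=='top'],l); go([x for x in low if x[0]=='scene'],l)
s=manip.sense(); M=R.from_quat(s['tool_rot']).as_matrix(); print(M)
E
python3 fit.py
```

```text
[0.511  0.1265] -4.3530982589723735
[[-0.9, -0.4], [0.5, -0.8], [-0.1, 1.8], [-0.9, 1.6], [-0.6, 0.1], [-0.3, 0.9], [0.0, -0.4], [-0.0, -0.5], [-0.5, -1.0], [0.7, -1.2], [0.3, -4.9], [-1.2, -1.4]]
[ 0.5467 -0.1513] -1.4587176562631525
[[0.2, 0.4], [-0.6, 0.4], [-0.3, -0.2], [0.6, -0.3], [0.1, -0.0], [0.1, 0.0], [0.2, 0.0], [-0.3, 0.0], [-0.2, -0.3]]
[0.5127 0.1254] -3.963724777483098
[[-0.7, -0.8], [0.8, -1.5], [0.4, 1.1], [-0.4, 1.2], [-0.3, -0.4], [0.1, 0.3]]
[0.5071 0.1315] -4.527762474904116
[[0.0, 0.9], [0.1, 0.6], [-0.3, 0.0], [0.9, -0.0], [0.3, -3.5], [-1.2, -0.2]]
[[ 0.9665  0.2568  0.    ]
 [ 0.2568 -0.9665 -0.    ]
 [ 0.      0.     -1.    ]]
```

{"api": "drive_tool", "payload": {
  "linear": [
    [0, 0, 0],
    [0, 0, 0],
    [0, 0, 0],
    [0, 0, 0],
    [0, 0, 0],
    [0, 0, 0],
    [0, 0, 0],
    [0, 0, 0],
    [0, 0, 0],
    [0, 0, 0],
    [0, 0, 0]
  ],
  "rot": [
    [0, 0, -7.1],
    [0, 0, -7.1],
    [0, 0, -7.1],
    [0, 0, -7.1],
    [0, 0, -7.1],
    [0, 0, -7.1],
    [0, 0, -7.1],
    [0, 0, -7.1],
    [0, 0, -7.1],
    [0, 0, -7.1],
    [0, 0, 0]
  ],
  "hand": [0, 0, 0, 0, 0, 0, 0, 0, 0, 0, 0],
  "force": 60
}}

```text
t: 1.82
tcp_pos: [0.1605, -0.604, 0.304]
tool_rot: [0.726, 0.688, -0.0, 0.0]
force: [-0.2, -0.7, -0.5]
finger_gap: 0.001
```

{"api": "drive_tool", "payload": {
  "linear": [
    [30, 25, 0],
    [30, 25, 0],
    [30, 25, 0],
    [30, 25, 0],
    [30, 25, 0],
    [30, 25, 0],
    [30, 25, 0],
    [30, 25, 0],
    [30, 25, 0],
    [30, 25, 0],
    [38, 9, 0],
    [38, 9, 0],
    [38, 9, 0],
    [38, 9, 0],
    [38, 9, 0],
    [38, 9, 0],
    [38, 9, 0],
    [38, 9, 0],
    [38, 9, 0],
    [38, 9, 0]
  ],
  "rot": [
    [0, 0, 0],
    [0, 0, 0],
    [0, 0, 0],
    [0, 0, 0],
    [0, 0, 0],
    [0, 0, 0],
    [0, 0, 0],
    [0, 0, 0],
    [0, 0, 0],
    [0, 0, 0],
    [0, 0, 0],
    [0, 0, 0],
    [0, 0, 0],
    [0, 0, 0],
    [0, 0, 0],
    [0, 0, 0],
    [0, 0, 0],
    [0, 0, 0],
    [0, 0, 0],
    [0, 0, 1]
  ],
  "hand": [0, 0, 0, 0, 0, 0, 0, 0, 0, 0, 0, 0, 0, 0, 0, 0, 0, 0, 0, 0]
}}

```text
t: 3.48
tcp_pos: [0.5802, 0.0619, 0.3001]
tool_rot: [0.761, 0.649, -0.002, 0.01]
force: [-0.4, -0.7, -0.3]
finger_gap: 0.001
```

```bash
python3 -c "
from h import *
s=manip.sense();print(s['tcp_pos'],R.from_quat(s['tool_rot']).as_matrix()[:,0],toolmove([.512,.126,.16]))"
```

```text
[0.58023451 0.06185853 0.30010302] [ 0.15761384  0.98737129 -0.01599389] [ 54.81753485 -79.35089831 138.19336518]
```

```bash
cat >> h.py <<'E'
def err(pos,yaw_y):
    """remaining shift (tool mm) and turn (tool deg) to TCP pos with tool y at yaw_y deg, pointing down"""
    s=manip.sense(); a=np.radians(yaw_y); y=np.array([np.cos(a),np.sin(a),0]); z=np.array([0,0,-1.])
    T=R.from_matrix(np.c_[np.cross(y,z),y,z]); C=R.from_quat(s['tool_rot'])
    print('pos',np.round(s['tcp_pos'],4),'shift',toolmove(pos).round(1),'turn',np.degrees((C.inv()*T).as_rotvec()).round(2),'F',s['force'].round(1),'gap',round(s['finger_gap']*85.4,1))
E
python3 -c "
from h import *
err([.512,.126,.16],-4.2)"
```

```text
pos [0.5802 0.0619 0.3001] shift [ 54.8 -79.4 138.2] turn [ 0.73  0.95 -4.86] F [-0.4 -0.7 -0.3] gap 0.1
```

{"api": "drive_tool", "payload": {
  "linear": [
    [10, -15, 12],
    [10, -15, 12],
    [10, -15, 12],
    [10, -15, 12],
    [10, -15, 12],
    [5, -5, 12]
  ],
  "rot": [
    [0, 0, 0],
    [0, 0, 0],
    [0, 0, 0],
    [0, 0, 0],
    [0, 0, 0],
    [0, 0, -5]
  ],
  "hand": [0, 0, 0, 0, 0, 0]
}}

```text
t: 3.98
tcp_pos: [0.516, 0.1395, 0.2269]
tool_rot: [0.735, 0.678, 0.005, 0.015]
force: [-0.4, 0.5, 0.0]
finger_gap: -0.002
```

```bash
python3 -c "
from h import *
err([.512,.126,.16],-4.2)"
```

```text
pos [0.516  0.1395 0.2269] shift [-12.9  -4.9  67. ] turn [ 1.72  0.76 -0.41] F [-0.4  0.5  0. ] gap -0.2
```

{"api": "drive_tool", "payload": {
  "linear": [
    [-6, -2, 20],
    [-7, -2, 20],
    [0, 0, 20],
    [0, 0, 5],
    [0, 0, 0]
  ],
  "rot": [
    [1.7, 0.8, -0.4],
    [0, 0, 0],
    [0, 0, 0],
    [0, 0, 0],
    [0, 0, 0]
  ],
  "hand": [0, 0, 0, 0, 0]
}}

```text
t: 4.4
tcp_pos: [0.5094, 0.1292, 0.1589]
tool_rot: [0.735, 0.678, -0.0, -0.001]
force: [0.6, 0.2, -0.4]
finger_gap: -0.001
```

Run:
```python
from h import *
err([.512,.126,.14],-4.2)
for n in ['top','scene']:
    im=cams.snapshot(n); (x0,y0,o)=(230,125,0) if n=='top' else (230,140,0)
    cv2.imwrite(f'pics/{n}1.png',im[...,::-1])
a=cv2.imread('pics/scene1.png')[165:265,255:360]; b=cv2.imread('pics/top1.png')[170:250,250:335]
cv2.imwrite('pics/c.png',cv2.hconcat([cv2.resize(a,(400,400),interpolation=2),cv2.resize(b,(400,400),interpolation=2)]))
```

```text
pos [0.5094 0.1292 0.1589] shift [-3.1  2.9 18.8] turn [-0.13 -0.1  -0.42] F [ 0.6  0.2 -0.4] gap -0.1
```

View pics/c.png

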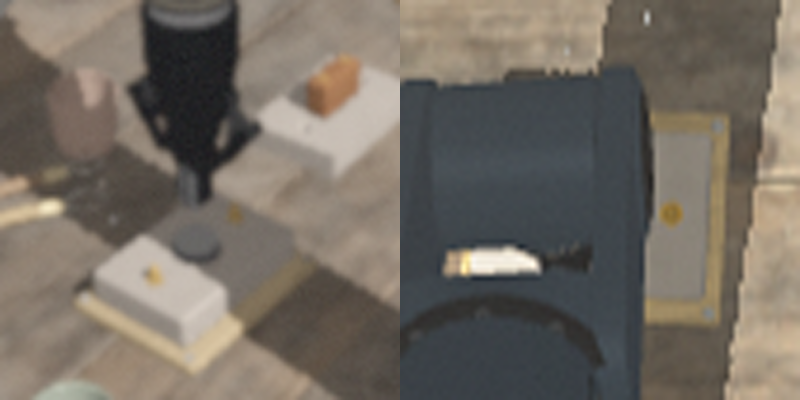

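The left half shows the shut fingertips at (195,200), right above the disc at (195,240). I'm going down to press it.

{"api": "drive_tool", "payload": {
  "linear": [
    [-3, 3, 10],
    [0, 0, 9],
    [0, 0, 5],
    [0, 0, 4],
    [0, 0, 4],
    [0, 0, 4]
  ],
  "rot": [
    [0, 0, -0.4],
    [0, 0, 0],
    [0, 0, 0],
    [0, 0, 0],
    [0, 0, 0],
    [0, 0, 0]
  ],
  "hand": [0, 0, 0, 0, 0, 0]
}}

```text
t: 5.0
tcp_pos: [0.5169, 0.126, 0.1253]
tool_rot: [0.733, 0.681, 0.005, 0.003]
force: [-0.2, 0.1, 4.0]
finger_gap: 0.001
```

{"api": "drive_tool", "payload": {
  "linear": [
    [0, 0, 3],
    [0, 0, 3],
    [0, 0, 3]
  ],
  "rot": [
    [0, 0, 0],
    [0, 0, 0],
    [0, 0, 0]
  ],
  "hand": [0, 0, 0]
}}

```text
t: 5.25
tcp_pos: [0.517, 0.126, 0.1163]
tool_rot: [0.733, 0.681, 0.005, 0.003]
force: [-5.2, -0.4, 41.6]
finger_gap: 0.001
```

The force jumped to 42 N with the tips at 43.7 mm, so the disc is at its stop. I'm backing off and going to the upper half.

{"api": "drive_tool", "payload": {
  "linear": [
    [0, 0, -10],
    [0, 0, -30],
    [0, 0, -35],
    [-20, 2, -15],
    [-30, 4, 0],
    [-30, 4, 0],
    [-30, 4, 0],
    [-30, 4, 0],
    [-30, 4, 0],
    [-30, 4, 0],
    [-30, 4, 0],
    [-20, 4, 0],
    [-10, 0, 0],
    [0, 0, 0]
  ],
  "rot": [
    [0, 0, 0],
    [0, 0, 0],
    [0, 0, 0],
    [0, 0, 0],
    [0, 0, 0],
    [0, 0, 0],
    [0, 0, 0],
    [0, 0, 0],
    [0, 0, 0],
    [0, 0, 0],
    [0, 0, 0],
    [0, 0, 0],
    [0, 0, 0],
    [0, 0, 0]
  ],
  "hand": [0, 0, 0, 60, 60, 60, 60, 60, 60, 60, 60, 60, 60, 60]
}}

```text
t: 6.42
tcp_pos: [0.5336, -0.1463, 0.2114]
tool_rot: [0.731, 0.683, 0.007, 0.007]
force: [0.5, -0.4, -0.9]
finger_gap: 0.7
```

Run:
```python
from h import *
err([.5467,-.151,.15],-1.5)
im=cams.snapshot('scene'); cv2.imwrite('pics/scene2.png',im[...,::-1])
cv2.imwrite('pics/d.png',cv2.resize(im[150:260,250:410,::-1],None,fx=5,fy=5,interpolation=2))
r=cams.spot_point('ejector_top','scene'); print(r[:1])
for z in (.044,.054):print(proj('scene',[.5127,.1254,z]))
```

```text
pos [ 0.5336 -0.1463  0.2114] shift [-3.8 12.2 61.6] turn [ 1.14  0.02 -2.4 ] F [ 0.5 -0.4 -0.9] gap 59.8
[{'at': [304.8, 225.3], 'score': 0.52}]
[[305.87916884 225.73068775]]
[[305.79714454 223.20423559]]
```

View pics/d.png

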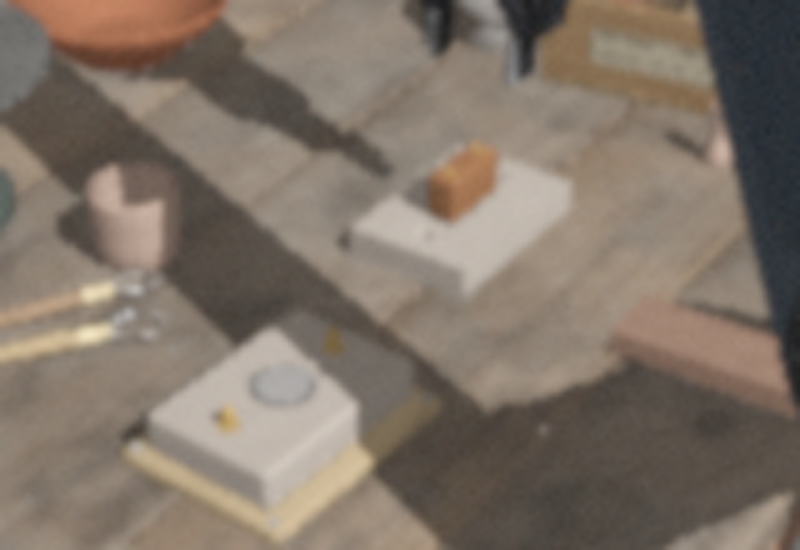

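The disc at (283,384) now sits almost flush with the face. The upper half is unobstructed at about (463,215), so I'll refit both halves with cleaner scene marks.

```bash
cat > fit2.py <<'E'
import io,contextlib
with contextlib.redirect_stdout(io.StringIO()):
    from fit import *
D=lambda c:(np.array(c)-2)/5+[250,150]
ls=[('scene',D([228,418]),(0,.052,.050)),('scene',D([334,341]),(0,-.052,.050)),('scene',D([151,420]),(.05,.075,.042)),('scene',D([265,480]),(-.05,.075,.042)),('scene',D([414,362]),(-.05,-.075,.042)),('scene',D([283,384]),(0,0,.044))]
us=[('scene',D([352,237]),(.05,.075,.024)),('scene',D([463,268]),(-.05,.075,.024)),('scene',D([572,182]),(-.05,-.075,.024)),('scene',D([430,234]),(0,.052,.024)),('scene',D([498,148]),(-.013,-.032,.062)),('scene',D([430,180]),(.013,.032,.062))]
lt=[x for x in low if x[0]=='top']; ut=[x for x in up if x[0]=='top']
for a in (ls,ls+lt,us,ut,us+ut): go(a,[.53,0,0])
err([.547,-.151,.15],-1.5)
E
python3 fit2.py
```

```text
[0.5086 0.1296] -3.701123961109623
[[0.1, 0.2], [-0.1, -0.1], [-1.3, -0.6], [0.4, 0.0], [0.4, -0.1], [-0.0, 0.4]]
[0.5112 0.1264] -3.966500280034451
[[0.0, -0.7], [-0.2, -0.8], [-1.3, -1.5], [0.3, -0.9], [0.3, -0.8], [-0.1, -0.4], [-1.0, -0.3], [0.5, -1.0], [0.1, 1.6], [-0.7, 1.7], [-0.6, 0.1], [-0.2, 0.8]]
[ 0.5434 -0.1487] 0.1982893803478857
[[0.0, -1.2], [1.2, 0.9], [-0.3, -0.0], [-0.7, 0.6], [0.8, 0.2], [-0.7, -0.9]]
[ 0.5468 -0.1513] -1.5347335528126214
[[0.2, 0.3], [-0.5, 0.4], [-0.3, -0.2], [0.5, -0.4], [0.1, -0.1], [0.1, 0.0], [0.2, -0.0], [-0.3, 0.0]]Traceback (most recent call last):
  File "fit2.py", line 8, in <module>
    for a in (ls,ls+lt,us,ut,us+ut): go(a,[.53,0,0])
                                     ~~^^^^^^^^^^^^^
  File "fit.py", line 15, in go
    r=least_squares(lambda p:f(p).ravel(),g,loss='soft_l1'); print(r.x[:2],np.degrees(r.x[2])); print(f(r.x).round(1).tolist()); return r.x
    return func(*args, **kwargs)
    result = trf(vector_fun.fun, vector_fun.jac, x0, f0, J0, lb, ub, ftol, xtol,
                 gtol, max_nfev, x_scale, loss_function, tr_solver,
 
[... 1272 characters left out ...]
^^^^^^^^^^^^^
  File "fit.py", line 15, in <lambda>
    r=least_squares(lambda p:f(p).ravel(),g,loss='soft_l1'); print(r.x[:2],np.degrees(r.x[2])); print(f(r.x).round(1).tolist()); return r.x
                             ~^^^
  File "fit.py", line 14, in f
    return np.array([proj(n,[p[0]+c*q[0]-s*q[1],p[1]+s*q[0]+c*q[1],q[2]])[0]-a for n,a,q in o])
                     ~~~~^^^^^^^^^^^^^^^^^^^^^^^^^^^^^^^^^^^^^^^^^^^^^^^^
  File "h.py", line 14, in proj
    m,f,Rm,t=cam(n); K=np.array([[f,0,m['cx']],[0,f,m['cy']],[0,0,1]])
             ~~~^^^
  File "h.py", line 5, in cam
    m=cams.camera_model(n); f=200/np.tan(np.radians(m['vfov'])/2)
ValueError: time passes only in moves, steps and waits
```

```bash
sed -i 's/^def cam(n):/import functools\n@functools.cache\ndef cam(n):/' h.py
```

{"api": "drive_tool", "payload": {
  "linear": [
    [-4, 12, 0],
    [0, 0, 15],
    [0, 0, 20],
    [0, 0, 15],
    [0, 0, 0]
  ],
  "rot": [
    [1.1, 0, -2.4],
    [0, 0, 0],
    [0, 0, 0],
    [0, 0, 0],
    [0, 0, 0]
  ],
  "hand": [60, 60, 60, 60, 60]
}}

```text
t: 6.93
tcp_pos: [0.544, -0.1395, 0.1611]
tool_rot: [0.712, 0.702, 0.0, -0.002]
force: [-0.4, 1.7, 0.3]
finger_gap: 0.703
```

```bash
python3 -c "
from h import *
err([.546,-.1505,.104],-1.5)"
```

```text
pos [ 0.544  -0.1395  0.1611] shift [-11.2   2.3  57. ] turn [-0.15 -0.23  0.71] F [-0.4  1.7  0.3] gap 60.1
```

{"api": "drive_tool", "payload": {
  "linear": [
    [-6, 2, 5],
    [-4, 0, 10],
    [0, 0, 15],
    [0, 0, 14],
    [0, 0, 0]
  ],
  "rot": [
    [0, 0, 0.7],
    [0, 0, 0],
    [0, 0, 0],
    [0, 0, 0],
    [0, 0, 0]
  ],
  "hand": [60, 60, 60, 60, 60]
}}

```text
t: 7.35
tcp_pos: [0.5469, -0.1461, 0.1167]
tool_rot: [0.715, 0.7, 0.001, -0.001]
force: [0.9, -0.4, -0.9]
finger_gap: 0.701
```

```bash
python3 -c "
from h import *
err([.546,-.1505,.104],-1.5)"
```

```text
pos [ 0.5469 -0.1461  0.1167] shift [-4.4 -0.8 12.7] turn [-0.   -0.19  0.29] F [ 0.9 -0.4 -0.9] gap 59.8
```

Last bit down, then pinch.

{"api": "drive_tool", "payload": {
  "linear": [
    [-4, -1, 6],
    [0, 0, 6],
    [0, 0, 1],
    [0, 0, 0],
    [0, 0, 0],
    [0, 0, 0],
    [0, 0, 0],
    [0, 0, 0],
    [0, 0, 0],
    [0, 0, 0]
  ],
  "rot": [
    [0, 0, 0.3],
    [0, 0, 0],
    [0, 0, 0],
    [0, 0, 0],
    [0, 0, 0],
    [0, 0, 0],
    [0, 0, 0],
    [0, 0, 0],
    [0, 0, 0],
    [0, 0, 0]
  ],
  "hand": [60, 60, 60, 0, 0, 0, 0, 0, 0, 0],
  "force": 100
}}

```text
t: 8.18
tcp_pos: [0.5465, -0.1511, 0.1048]
tool_rot: [0.717, 0.697, 0.002, 0.0]
force: [0.3, -0.6, -1.3]
finger_gap: 0.287
```

```bash
python3 -c "
from h import *
err([.546,-.1505,.104],-1.5)"
```

```text
pos [ 0.5465 -0.1511  0.1048] shift [ 0.6 -0.5  0.8] turn [ 0.14 -0.11 -0.05] F [ 0.3 -0.6 -1.3] gap 24.5
```

{"api": "drive_tool", "payload": {
  "linear": [
    [0, 0, -5],
    [0, 0, -20],
    [0, 0, -25],
    [0, 0, -25],
    [20, -2, -10],
    [30, -4, 0],
    [30, -4, 0],
    [30, -4, 0],
    [30, -4, 0],
    [30, -4, 0],
    [30, -4, 0],
    [30, -4, 0],
    [20, 0, 0],
    [10, 0, 0],
    [0, 0, 0],
    [0, 0, 0]
  ],
  "rot": [
    [0, 0, 0],
    [0, 0, 0],
    [0, 0, 0],
    [0, 0, 0],
    [0, 0, 0],
    [0, 0, 0],
    [0, 0, 0],
    [0, 0, 0],
    [0, 0, 0],
    [0, 0, 0],
    [0, 0, 0],
    [0, 0, 0],
    [0, 0, 0],
    [0, 0, 0],
    [0, 0, 0],
    [0, 0, 0]
  ],
  "hand": [0, 0, 0, 0, 0, 0, 0, 0, 0, 0, 0, 0, 0, 0, 0, 0]
}}

```text
t: 9.52
tcp_pos: [0.518, 0.1196, 0.1936]
tool_rot: [0.718, 0.696, -0.001, -0.003]
force: [0.2, -0.1, -4.7]
finger_gap: 0.286
```

```bash
python3 -c "
from h import *
err([.512,.1262,.17],-4.0)"
```

```text
pos [0.518  0.1196 0.1936] shift [ 6.3 -6.1 23.7] turn [-0.37 -0.18  2.24] F [ 0.2 -0.1 -4.7] gap 24.4
```

{"api": "drive_tool", "payload": {
  "linear": [
    [6, -6, 8],
    [0, 0, 10],
    [0, 0, 6],
    [0, 0, 0],
    [0, 0, 0]
  ],
  "rot": [
    [-0.4, -0.2, 2.2],
    [0, 0, 0],
    [0, 0, 0],
    [0, 0, 0],
    [0, 0, 0]
  ],
  "hand": [0, 0, 0, 0, 0]
}}

```text
t: 9.93
tcp_pos: [0.5139, 0.1206, 0.1681]
tool_rot: [0.732, 0.681, -0.0, 0.001]
force: [-0.5, -0.4, -4.6]
finger_gap: 0.288
```

Run:
```python
from h import *
err([.512,.1262,.17],-4.0)
im=cams.snapshot('scene')
cv2.imwrite('pics/e.png',cv2.resize(im[170:270,240:370,::-1],None,fx=6,fy=6,interpolation=2))
```

```text
pos [0.5139 0.1206 0.1681] shift [ 5.4 -2.3 -1.9] turn [ 0.09  0.13 -0.17] F [-0.5 -0.4 -4.6] gap 24.6
```

View pics/e.png

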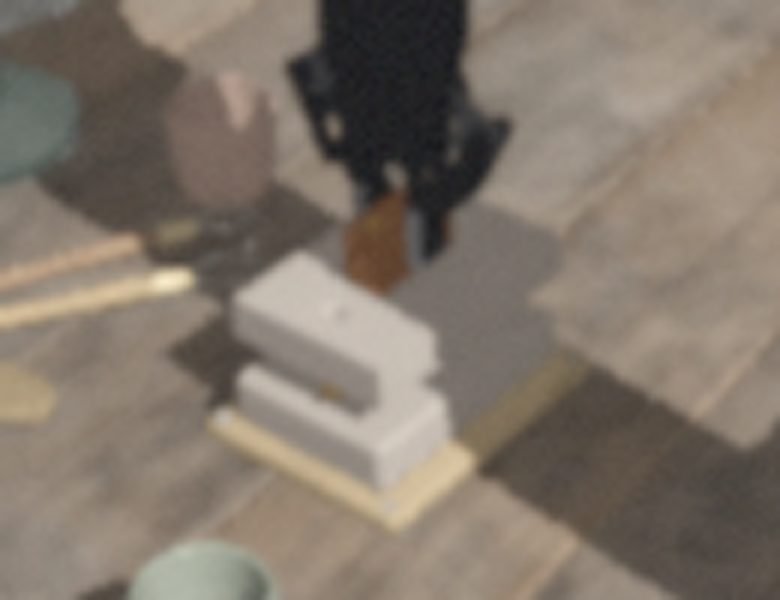

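Scene: the upper half hangs level over the lower one (near edges line up at column 378). It still needs about 5 mm in y.

{"api": "drive_tool", "payload": {
  "linear": [
    [5.5, -2.3, 0],
    [0, 0, 0],
    [0, 0, 0]
  ],
  "rot": [
    [0, 0, 0],
    [0, 0, 0],
    [0, 0, 0]
  ],
  "hand": [0, 0, 0]
}}

```text
t: 10.23
tcp_pos: [0.513, 0.1253, 0.1684]
tool_rot: [0.733, 0.68, 0.0, 0.002]
force: [-0.1, -0.8, -4.6]
finger_gap: 0.287
```

Run:
```python
from h import *
err([.512,.1262,.16],-4.0)
```

```text
pos [0.513  0.1253 0.1684] shift [ 0.8 -1.1  8.4] turn [ 0.16  0.13 -0.28] F [-0.1 -0.8 -4.6] gap 24.5
```

{"api": "drive_tool", "payload": {
  "linear": [
    [0.8, -1, 2],
    [0, 0, 2],
    [0, 0, 2],
    [0, 0, 2],
    [0, 0, 1]
  ],
  "rot": [
    [0, 0, 0],
    [0, 0, 0],
    [0, 0, 0],
    [0, 0, 0],
    [0, 0, 0]
  ],
  "hand": [0, 0, 0, 0, 0]
}}

```text
t: 10.65
tcp_pos: [0.5126, 0.1267, 0.1596]
tool_rot: [0.733, 0.681, 0.001, 0.003]
force: [-0.6, -1.1, -5.5]
finger_gap: 0.287
```

{"api": "drive_tool", "payload": {
  "linear": [
    [0, 0, 2],
    [0, 0, 2],
    [0, 0, 1]
  ],
  "rot": [
    [0, 0, 0],
    [0, 0, 0],
    [0, 0, 0]
  ],
  "hand": [0, 0, 0]
}}

```text
t: 10.9
tcp_pos: [0.5122, 0.1268, 0.1539]
tool_rot: [0.733, 0.681, 0.001, 0.002]
force: [0.6, -0.5, -4.9]
finger_gap: 0.286
```

Both dowels have entered (underside about 7 mm above the face, no contact force). Going on in small steps.

{"api": "drive_tool", "payload": {
  "linear": [
    [0, 0, 2],
    [0, 0, 2],
    [0, 0, 1.5]
  ],
  "rot": [
    [0, 0, 0],
    [0, 0, 0],
    [0, 0, 0]
  ],
  "hand": [0, 0, 0]
}}

```text
t: 11.15
tcp_pos: [0.5123, 0.1267, 0.1478]
tool_rot: [0.733, 0.681, 0.001, 0.002]
force: [0.0, 1.2, -4.7]
finger_gap: 0.285
```

{"api": "drive_tool", "payload": {
  "linear": [
    [0, 0, 1],
    [0, 0, 0.5]
  ],
  "rot": [
    [0, 0, 0],
    [0, 0, 0]
  ],
  "hand": [0, 0]
}}

```text
t: 11.32
tcp_pos: [0.5124, 0.1266, 0.1468]
tool_rot: [0.733, 0.681, 0.0, 0.002]
force: [-2.5, -0.1, 7.1]
finger_gap: 0.286
```

{"api": "drive_tool", "payload": {
  "linear": [
    [0, 0, 0.5],
    [0, 0, 0.5]
  ],
  "rot": [
    [0, 0, 0],
    [0, 0, 0]
  ],
  "hand": [0, 0]
}}

```text
t: 11.48
tcp_pos: [0.5123, 0.1266, 0.1468]
tool_rot: [0.733, 0.681, 0.001, 0.002]
force: [-1.3, -0.5, 3.2]
finger_gap: 0.287
```

{"api": "drive_tool", "payload": {
  "linear": [
    [0, 0, 0.5],
    [0, 0, 0.5],
    [0, 0, 0.5]
  ],
  "rot": [
    [0, 0, 0],
    [0, 0, 0],
    [0, 0, 0]
  ],
  "hand": [0, 0, 0]
}}

```text
t: 11.73
tcp_pos: [0.5123, 0.1266, 0.1468]
tool_rot: [0.733, 0.681, 0.001, 0.002]
force: [-1.5, -0.4, 5.3]
finger_gap: 0.29
```

{"api": "drive_tool", "payload": {
  "linear": [
    [0, 0, 1.0],
    [0, 0, 1.0],
    [0, 0, 1.0]
  ],
  "rot": [
    [0, 0, 0],
    [0, 0, 0],
    [0, 0, 0]
  ],
  "hand": [0, 0, 0]
}}

```text
t: 11.98
tcp_pos: [0.5123, 0.1266, 0.1468]
tool_rot: [0.733, 0.681, 0.001, 0.003]
force: [-1.8, 0.5, 9.6]
finger_gap: 0.284
```

Run:
```python
from h import *
err([.512,.1262,.1468],-4.0)
for i in range(4):
    im=cams.snapshot('scene'); print(manip.sense()['force'].round(1))
cv2.imwrite('pics/f.png',cv2.resize(im[170:270,240:370,::-1],None,fx=6,fy=6,interpolation=2))
```

```text
pos [0.5123 0.1266 0.1468] shift [-0.4 -0.2 -0. ] turn [ 0.29  0.11 -0.2 ] F [-1.8  0.5  9.6] gap 24.2
[-2.9 -1.   8.9]
[-2.2 -0.8  9.7]
[-2.9 -0.8  9.6]
[-2.8 -1.  10.8]
```

View pics/f.png

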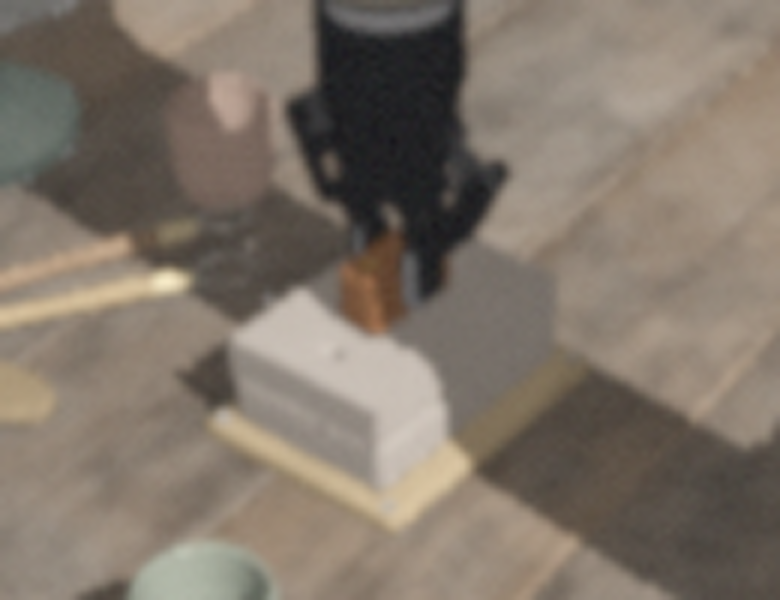

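The mould is shut: the two plaster faces meet with only a faint seam at (300,400), and TCP height matches the expected 146.8 mm. Now I raise the push.

{"api": "drive_tool", "payload": {
  "linear": [
    [0, 0, 1.5],
    [0, 0, 1.5],
    [0, 0, 1.5]
  ],
  "rot": [
    [0, 0, 0],
    [0, 0, 0],
    [0, 0, 0]
  ],
  "hand": [0, 0, 0]
}}

```text
t: 12.43
tcp_pos: [0.5122, 0.1266, 0.1468]
tool_rot: [0.733, 0.681, 0.001, 0.003]
force: [-3.1, -1.6, 14.0]
finger_gap: 0.287
```

Run:
```python
from h import *
err([.512,.1262,.1468],-4.0)
for i in range(8):
    im=cams.snapshot('top'); print(manip.sense()['force'].round(1))
for l in ['green_tumbler','clay_stamp','bisque_cup']: print(l,[(np.round(x['at'],1),round(x['score'],2)) for x in cams.spot_point(l,'top')[:1]])
```

```text
pos [0.5122 0.1266 0.1468] shift [-0.4 -0.2 -0. ] turn [ 0.35  0.11 -0.2 ] F [-3.1 -1.6 14. ] gap 24.5
[-2.7 -0.5 12.9]
[-3.1 -0.6 12.8]
[-2.9 -0.9 13.9]
[-2.4 -1.1 13.4]
[-2.6 -0.1 13.3]
[-2.8 -0.8 13.1]
[-3.2 -1.4 13.6]
[-2.4 -1.4 13.3]
green_tumbler [(array([215.8, 237.1]), 0.69)]
clay_stamp [(array([449.9, 235.3]), 0.47)]
bisque_cup [(array([330.4, 143.5]), 0.72)]
```

```bash
python3 -c "
from h import *
order.sign_off(); print(manip.sense()['force'].round(1))"
```

```text
the job is handed in; nothing more can be done
the job is handed in; nothing more can be done
```

The mould is closed and handed in at about 13 s, with the gripper still holding the bar and pressing down.

- **Ejector:** I pushed the disc down with the shut fingertips until the force jumped to about 42 N, tips at 43.7 mm against a stop at 44 mm. A picture afterwards showed it almost flush. That is slightly above 40 N, but it came through the fingertips, not the arm or the gripper's body.
- **Fit:** The upper half went over both dowels with no extra contact force. It came home at a tool height of 146.8 mm, as expected, and the picture shows the faces meeting.
- **Push:** The wrist force held steady at 12.8–14 N, a little under the 15 N asked. The upper half's own weight adds about 4.4 N, so the force between the halves is about 18 N.
- **Other things:** The final network check found the tumbler, stamp and cup within about 4 pixels of where they first stood, roughly 1 cm and within the network's scatter. I took no closer look at them.

The two cameras disagreed by 4–5 mm on absolute positions but within 2 mm on the shift between the halves, so I worked from that shift.

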